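# Dial 3-5-1 on a thumbwheel decade box and press its connect key

## Task

Set the three thumbwheels of the resistance decade box to 3-5-1, reading from left to right as seen from the robot's side, each sitting properly in its click, then press the connect key fully home and let it come back up. Handle the wheels gently, as their sprung axles bend under a heavy push, and leave the screwdriver, the parts organiser and the hot end where they lie.

Things in the scene. Friction and masses are not known exactly. Their poses are not given: they have to be found in the camera images.
- decade_box: resistance decade box, fixed on the bench: aluminium case 130 (x) x 226 (y) mm, flat black top panel 62 mm above the bench. Origin: centre of its underside; -x is its near side (to the robot), +y its left. Left to right on the panel: two binding posts 18 mm tall (y = 88, x = -19 and 19 mm), three thumbwheels at 34 mm pitch (y = 38, 4, -30 mm), a square grey key (y = -83 mm)
- axle_left: sprung axle of the left wheel, level along the box's y; origin in the middle of the rim, 50 mm above the bench at rest. Pushed down, it starts to give at about 4 N, then sinks 1 mm for each further 8 N. A finger drawn along the rim under less than about 7 N slips instead of turning it past its click; over 16 N on a wheel bends the axle
- axle_middle: sprung axle of the middle wheel, as the left one
- axle_right: sprung axle of the right wheel, as the left one
- rim_left (a point): top of the left wheel's grey, black-ribbed rim at rest, middle of its 10 mm width; radius 20 mm, 8 mm above the panel, 70 mm above the bench; fixed to the box. To its right, on the same wheel, a white number drum (12 mm wide, middle 11.5 mm from the rim's): its top face shows the digit as so many black dots, none for 0; a white line on the panel points at it
- rim_middle (a point): top of the middle wheel's grey, black-ribbed rim at rest, middle of its 10 mm width; radius 20 mm, 8 mm above the panel, 70 mm above the bench; fixed to the box. To its right, on the same wheel, a white number drum (12 mm wide, middle 11.5 mm from the rim's): its top face shows the digit as so many black dots, none for 0; a white line on the panel points at it
- rim_right (a point): top of the right wheel's grey, black-ribbed rim at rest, middle of its 10 mm width; radius 20 mm, 8 mm above the panel, 70 mm above the bench; fixed to the box. To its right, on the same wheel, a white number drum (12 mm wide, middle 11.5 mm from the rim's): its top face shows the digit as so many black dots, none for 0; a white line on the panel points at it
- wheel_left (a joint): angle of the left wheel in rad, about its axle. The digit set is value / 0.6283, modulo 10. It grows as the top of the rim is drawn to the box's +x (away from its near side): 12.6 mm of rim travel per digit. Endless both ways, ten positions; a detent (about 3.5 N at the rim) pulls it into the nearest one. To be set to 3.
- wheel_middle (a joint): angle of the middle wheel in rad, about its axle. The digit set is value / 0.6283, modulo 10. It grows as the top of the rim is drawn to the box's +x (away from its near side): 12.6 mm of rim travel per digit. Endless both ways, ten positions; a detent (about 3.5 N at the rim) pulls it into the nearest one. To be set to 5.
- wheel_right (a joint): angle of the right wheel in rad, about its axle. The digit set is value / 0.6283, modulo 10. It grows as the top of the rim is drawn to the box's +x (away from its near side): 12.6 mm of rim travel per digit. Endless both ways, ten positions; a detent (about 3.5 N at the rim) pulls it into the nearest one. To be set to 1.
- key_top (a point): middle of the top face of the square connect key, 26 x 26 mm, standing 10 mm above the panel (72 mm above the bench) when up; 83 mm to the right of the box's middle
- key (a joint): how far the connect key is pressed, m: 0 up, 0.005 fully home; it starts to move at 1.5 N, takes 4.5 N fully down and springs back
- screwdriver: bystander: black-handled screwdriver, 170 mm long, lying on the bench; origin below the middle of its length
- organiser: bystander: clear open parts organiser, 120 x 180 x 32 mm, with brass and steel inserts; origin: centre of its underside
- hotend: bystander: aluminium printer hot end standing upright, 22 mm across, 44 mm tall; origin: centre of its underside

How it is judged (in metres and radians):
On the way, in this order (a step that is already met when the one before it is completed fails the run):
1. the three wheels sit at 3-5-1 ((value of joint wheel_left between -4.5182 and -4.2782 rad or value of joint wheel_left between 1.765 and 2.005 rad or value of joint wheel_left between 8.0481 and 8.2881 rad or value of joint wheel_left between 14.3313 and 14.5713 rad) and (value of joint wheel_middle between -3.2616 and -3.0216 rad or value of joint wheel_middle between 3.0216 and 3.2616 rad or value of joint wheel_middle between 9.3048 and 9.5448 rad or value of joint wheel_middle between 15.588 and 15.828 rad) and (value of joint wheel_right between -5.7749 and -5.5349 rad or value of joint wheel_right between 0.5083 and 0.7483 rad or value of joint wheel_right between 6.7915 and 7.0315 rad or value of joint wheel_right between 13.0747 and 13.3147 rad) and value of joint key below 0.001 m), for 0.2 s.
2. the connect key is pressed home with the wheels at 3-5-1 ((value of joint wheel_left between -4.5182 and -4.2782 rad or value of joint wheel_left between 1.765 and 2.005 rad or value of joint wheel_left between 8.0481 and 8.2881 rad or value of joint wheel_left between 14.3313 and 14.5713 rad) and (value of joint wheel_middle between -3.2616 and -3.0216 rad or value of joint wheel_middle between 3.0216 and 3.2616 rad or value of joint wheel_middle between 9.3048 and 9.5448 rad or value of joint wheel_middle between 15.588 and 15.828 rad) and (value of joint wheel_right between -5.7749 and -5.5349 rad or value of joint wheel_right between 0.5083 and 0.7483 rad or value of joint wheel_right between 6.7915 and 7.0315 rad or value of joint wheel_right between 13.0747 and 13.3147 rad) and value of joint key above 0.004 m), for 0.05 s.
At the end, for the whole second after the job is handed in: the wheels are at 3, 5 and 1 from left to right, each within 0.12 rad (7 degrees) of its click position in any number of whole turns, the key has been pressed (more than 4 mm of its 5 mm) after that and is up again (under 1 mm), and the bystanders are at rest where they lay (within 20 mm) (all of step 1 and linear speed of each of screwdriver, organiser, hotend below 0.02 m/s); the robot touches nothing.
It fails at once if more than 16 N on a thumbwheel (contact force between any of axle_left, axle_middle, axle_right and the fingers above 16 N or contact force between any of axle_left, axle_middle, axle_right and the arm above 16 N).
It fails at once if the screwdriver moved by more than 20 mm (distance of screwdriver from where it was at the start of the episode above 0.02 m).
It fails at once if the parts organiser moved by more than 20 mm (distance of organiser from where it was at the start of the episode above 0.02 m).
It fails at once if the hot end moved by more than 20 mm (distance of hotend from where it was at the start of the episode above 0.02 m).
It also fails if it takes over 70 s, if anything falls off the work surface, if the arm or the gripper's body presses on something with over 40 N, if the wrist force passes 120 N, or if a joint passes its speed limit or range.

## Robot

A 6-joint arm with a two-finger parallel gripper is mounted at the origin on the work surface. World frame = base frame: x ahead of the robot, y to its left, z up, the work surface at z = 0. Lengths are in mm, angles in degrees, forces in N, time in s.
With the tool pointing down it reaches from about 300 to 850 mm from the base axis. Payload 4.2 kg.
Tool frame: the origin (TCP) lies on the centre line of the jaws, within the pads' length; the fingertips stand 14 mm ahead of it and the grasp point (between the pads) lies 5 mm behind it; z points along the fingers, y is the line along which they close (so a half turn about z gives the same grasp; the last joint's range is limited). The gripper opens to 91 mm and grips with 3 to 60 N. Pads are 32 mm wide; open, the fingers measure 118 mm over their backs; the gripper's body (76 mm by 178 mm) begins 60 mm behind the grasp point.
Start: joints at [-78.151, 18.312, 89.639, -0, 72.044, -1.146], TCP at [129.297, -560.289, 227.976] pointing down, gripper open.
Joint ranges: [-177.97, 177.97], [-48.28, 115.42], [12.27, 149.76], [-77.06, 257.06], [2.81, 150.46], [-146.56, 146.56]. Speed limits (degrees/s): [147.25, 147.25, 180, 180, 180, 180].

## Interface

Orientations are given as [roll, pitch, yaw] about the fixed x, y, z axes, in that order (R = Rz(yaw) Ry(pitch) Rx(roll)).
In Python, from workcell import env gives the robot as it stands.
- The arm moves only by the tool arm_command, never from a script. Its argument "motion" is a list of rows, each an object with "offset": the shift along the tool's x, y, z in m, a list of three; "spin": the turn about the tool's z in rad. In form: [{"offset": [tx, ty, tz], "spin": spin}, ...]. A call has 1 to 5 rows; each row shifts and turns the commanded pose from where the row before left it, along the tool's axes as they then stand; what a row does not reach is not made up. A row lasts 1/8 s, in which the tool goes at most 62.5 mm and 10.7 degrees, less where a joint would pass 70% of its speed; a pose out of reach is approached as far as the arm can. A call with a gripper value outside its range is refused whole. "jaw" is the finger opening in m, from 0 to 0.0912, set as the call begins (left out, the last holds). The fingers move at their own pace and stop on an object; "newtons" is the grip in N (left out, the last holds). Time passes only in rows, so rows that do not move let the fingers close. It gives the time, the measured TCP pose, the force, the opening and the grip force at its end, in the units of the state.
- env.state(): the state, without advancing time (a new reading comes with each control period).
- env.grab_frame(name): name is "side" or "top" or "wrist"; returns (picture, depth): 384x512x3 uint8, blue, green, red; 384x512 float32, mm along the optical axis (not along the pixel's ray), 0 where there is no reading.
- env.camera_model(name): a dict with "fx", "fy", "cx", "cy" (pixels), "k1" (the pictures are not rectified: a ray, as slopes to the right and down, at radius r is drawn at 1 + k1 r^2 times it, then the intrinsics apply), "eye" and "rotation" of the camera in the world; the wrist camera has in their place "hand_eye" (4x4, takes a point from camera to tool coordinates, whose origin is the TCP and whose axes are the flange's). Camera axes: x right, y down, z forward; pixel columns grow to the right and rows downward; lengths in mm; the calibration is good to about 2 mm. A picture is of the moment at which its call begins: read the wrist's pose just before it. camera_model takes no time and is no camera call.
- env.job_done(): hands the job in; it is judged then, once.
Trained networks look in the newest picture that a camera, given by its name, has taken for a name from the list of things; names that differ only in an ending like _2 or _b are one class to them, and where a whole thing is asked for, a point or a joint stands for the part that bears it (a point fixed in the world has none). Each returns a list of dicts, best first, with "score" (0 to 1); they miss things now and then, are a little off and sometimes report something else, mostly with a low value. They report only what shows in the picture. A call takes as long as a camera call.
- env.boxes_of(camera, target): "bbox" ([left, top, right, bottom] in pixels, round what is visible of it).
- env.pinpoint(camera, target): "location" ([column, row] in pixels: a listed point, or the origin of a listed thing).
The state is a dict: "time_s": time; "qpos": joint angles; "qvel": joint speeds; "effort": joint torques, N m; "ee_pos": TCP position; "ee_rot": TCP orientation; "force": force on the tool from outside, world axes, zero at the start; "torque": the same for the moment, N m; "gripper_width": finger opening in mm; "gripper_force": force on a finger pad.
Only numpy, scipy, OpenCV 4.12 (cv2) and the standard library are available. Lean on these libraries where they do the work, as an engineer would, in place of code of your own. Each camera call takes 0.05 s, during which the arm holds its last target. There are 200 camera calls.

## Working session

There is one attempt and no reset: what is moved stays moved. The work goes in short steps, Python scripts to look and compute and a tool call to move; the robot and the scene stay as the last step left them, time stands still between calls to the robot, and variables do not carry over. Pictures are saved under pics/ and viewed, at most 10 in all, crops included, and the job is handed in when it is done.

Besides the shell and the picture viewer there is one more tool, called after "Call:" as name(argument=value, ...), one argument or row to a line, values as JSON. arm_command: Moves the arm, as the interface text tells. Its arguments: {"type":"object","properties":{"motion":{"type":"array"},"jaw":{"type":"number"},"newtons":{"type":"number"}},"required":["motion"]}

```bash
ls; mkdir -p pics
cat > h.py <<'E'
import numpy as np, cv2
from workcell import env
from scipy.spatial.transform import Rotation as R
def pose():
    s=env.state(); return np.array(s["ee_pos"]),R.from_euler('xyz',s["ee_rot"],degrees=True).as_matrix(),s
def cam(name):
    m=env.camera_model(name)
    if name=="wrist":
        p,r,_=pose(); T=np.array(m["hand_eye"]); return m,r@T[:3,:3],r@T[:3,3]+p
    return m,np.array(m["rotation"]),np.array(m["eye"])
def ray(m,px):
    d=np.array([(px[0]-m["cx"])/m["fx"],(px[1]-m["cy"])/m["fy"]]); u=d.copy()
    for _ in range(20): u=d/(1+m["k1"]*(u@u))
    return np.array([u[0],u[1],1.])
def onz(c,px,z):
    m,Rc,e=c; d=Rc@ray(m,px); return e+d*(z-e[2])/d[2]
def proj(c,P):
    m,Rc,e=c; q=Rc.T@(np.array(P)-e); u=q[:2]/q[2]; u=u*(1+m["k1"]*(u@u)); return np.array([u[0]*m["fx"]+m["cx"],u[1]*m["fy"]+m["cy"]])
E
python3 - <<'E'
from h import *
print(env.state()); 
for n in("top","side"):
    c=cam(n); im,d=env.grab_frame(n); cv2.imwrite(f"pics/{n}0.png",im); print(n,c[2])
    for t,z in(("decade_box",0),("rim_left",70),("rim_middle",70),("rim_right",70),("key_top",72),("screwdriver",0),("organiser",0),("hotend",0)):
        for r in env.pinpoint(n,t)[:2]: print(t,round(r["score"],2),np.round(r["location"]),onz(c,r["location"],z).round(1))
E
```

```text
pics
{'time_s': 0.0, 'qpos': array([-7.81516331e+01,  1.83499775e+01,  8.97059058e+01, -6.42538604e-04,
        7.20420586e+01, -1.14503738e+00]), 'qvel': array([ 0.04611285, -0.12209182, -0.111996  ,  0.09451272,  0.09348836,
       -0.10138242]), 'effort': array([ 9.79617471e-04, -4.12456262e+01, -2.31968611e+01,  7.29539269e-02,
        4.57691553e-02, -1.24837643e-04]), 'ee_pos': array([ 129.19183949, -559.81626042,  227.14031075]), 'ee_rot': array([-1.79902065e+02, -1.34643147e-03,  1.29936018e+01]), 'force': array([-0.01137724, -0.14131877,  0.45491744]), 'torque': array([-0.01587178,  0.05484641, -0.04421254]), 'gripper_force': 0.0, 'gripper_width': 90.96360445446919}
top [450.37248169  57.80054322 884.026804  ]Traceback (most recent call last):
  File "<stdin>", line 6, in <module>
  File "h.py", line 16, in onz
    m,Rc,e=c; d=Rc@ray(m,px); return e+d*(z-e[2])/d[2]
                                                  ~^^^
IndexError: invalid index to scalar variable.
```

Run:
```python
from h import *
print(env.camera_model("top"), env.camera_model("wrist"))
```

```text
{'fx': 360.62808220641637, 'fy': 360.62808220641637, 'cx': 259.62302302529406, 'cy': 196.9762024458353, 'k1': -0.10397941051412896, 'eye': array([450.37248169,  57.80054322, 884.026804  ]), 'rotation': array([-170.0479017 ,    2.34749272,  -88.7632293 ])} {'fx': 275.7751511432001, 'fy': 275.7751511432001, 'cx': 253.84828902532593, 'cy': 195.69063678166538, 'k1': 0.016144829113754967, 'hand_eye': array([[ 6.97975876e-04, -9.68895128e-01, -2.47470692e-01,
         6.93584410e+01],
       [ 9.99998929e-01,  9.94697822e-04, -1.07399686e-03,
        -2.39055597e-01],
       [ 1.28674888e-03, -2.47469677e-01,  9.68894784e-01,
        -1.57434245e+02],
       [ 0.00000000e+00,  0.00000000e+00,  0.00000000e+00,
         1.00000000e+00]])}
```

View pics/top0.png

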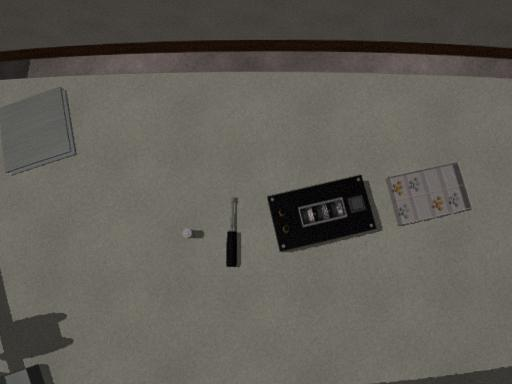

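The top view shows the box (320,213) slightly rotated, posts left (283,220), wheels (311–340,210), key (357,203), the organiser to its right (428,195), screwdriver (233,230), hot end (187,233).

```bash
sed -i 's/return m,np.array(m\["rotation"\])/return m,R.from_euler("xyz",m["rotation"],degrees=True).as_matrix()/' h.py
python3 - <<'E'
from h import *
for n in("top","side"):
    c=cam(n); im,d=env.grab_frame(n); cv2.imwrite(f"pics/{n}0.png",im); print(n,c[2])
    for t,z in(("decade_box",0),("rim_left",70),("rim_middle",70),("rim_right",70),("key_top",72),("screwdriver",0),("organiser",0),("hotend",0)):
        for r in env.pinpoint(n,t)[:2]: print(t,round(r["score"],2),np.round(r["location"]),onz(c,r["location"],z).round(1))
E
```

```text
top [450.37248169  57.80054322 884.026804  ]
decade_box 0.56 [319. 214.] [564.6 -50.8   0. ]
rim_left 0.76 [308. 218.] [544.7 -15.9  70. ]
rim_middle 0.66 [318. 214.] [555.1 -40.1  70. ]
rim_middle 0.38 [321. 213.] [557.  -44.9  70. ]
rim_right 0.8 [332. 207.] [572.7 -72.1  70. ]
key_top 0.57 [356. 205.] [ 577.6 -124.4   72. ]
screwdriver 0.83 [234. 231.] [518.2 159.1   0. ]
screwdriver 0.39 [331. 207.] [583.  -79.5   0. ]
organiser 0.63 [426. 196.] [ 613.8 -318.4    0. ]
hotend 0.58 [189. 234.] [508.6 270.8   0. ]
side [ 78.78004072 921.48287641 652.78585237]
decade_box 0.9 [294. 192.] [556.9 -43.9   0. ]
rim_left 0.88 [294. 176.] [543.   -7.7  70. ]
rim_middle 0.85 [297. 166.] [563.  -59.8  70. ]
rim_middle 0.41 [306. 154.] [ 573.6 -135.7   70. ]
rim_right 0.9 [299. 162.] [565.1 -79.1  70. ]
key_top 0.72 [300. 162.] [562.9 -80.8  72. ]
screwdriver 0.61 [264. 239.] [516.8 171.7   0. ]
screwdriver 0.53 [293. 179.] [ 592.2 -101.6    0. ]
organiser 0.6 [321. 150.] [ 607.3 -309.     0. ]
```

Call:
arm_command(
  motion=[
    {"offset": [0.0446, -0.0338, 0.003], "spin": 0},
    {"offset": [0.0446, -0.0338, 0.003], "spin": 0},
    {"offset": [0.0446, -0.0338, 0.003], "spin": 0},
    {"offset": [0.0446, -0.0338, 0.003], "spin": 0},
    {"offset": [0.0446, -0.0338, 0.003], "spin": 0},
  ],
  jaw=0,
)

```text
time_s: 1.62
ee_pos: [309.6, -344.1, 213.1]
ee_rot: [179.9, -0.0, 13.0]
force: [1.3, -0.3, 0.6]
gripper_width: 43.9
gripper_force: 0.0
```

Call:
arm_command(
  motion=[
    {"offset": [0.0446, -0.0338, 0.003], "spin": 0},
    {"offset": [0.0446, -0.0338, 0.003], "spin": 0},
    {"offset": [0.0446, -0.0338, 0.003], "spin": 0},
    {"offset": [0.0446, -0.0338, 0.003], "spin": 0},
    {"offset": [0.0446, -0.0338, 0.003], "spin": 0},
  ],
)

```text
time_s: 2.25
ee_pos: [489.0, -129.1, 198.1]
ee_rot: [180.0, -0.0, 13.0]
force: [0.3, -1.2, 0.5]
gripper_width: 0.5
gripper_force: 0.0
```

Call:
arm_command(
  motion=[
    {"offset": [0.0446, -0.0338, 0.003], "spin": 0},
    {"offset": [0.0446, -0.0338, 0.003], "spin": 0},
    {"offset": [0, 0, 0], "spin": 0},
  ],
)

```text
time_s: 2.62
ee_pos: [561.5, -42.0, 191.3]
ee_rot: [-180.0, -0.0, 13.3]
force: [-0.9, -0.2, -0.8]
gripper_width: 0.4
gripper_force: 0.0
```

```bash
cat > look.py <<'E'
from h import *
import sys
c=cam("wrist"); im,d=env.grab_frame("wrist"); s=env.state(); print(s["time_s"],s["ee_pos"].round(1),s["ee_rot"].round(2),s["force"].round(2),s["gripper_width"])
P={}
for t,z in(("rim_left",70),("rim_middle",70),("rim_right",70),("key_top",72)):
    for r in env.pinpoint("wrist",t)[:2]:
        p=onz(c,r["location"],z); P.setdefault(t,p)
        print(t,round(r["score"],2),np.round(r["location"]),p.round(1))
cv2.imwrite(f"pics/{sys.argv[1]}.png",im)
E
python3 look.py w1
```

```text
2.675 [560.1 -43.5 191.4] [1.800e+02 6.000e-02 1.316e+01] [-0.23 -0.55  0.22] 0.45411845817478835
rim_left 0.76 [222. 198.] [549.6 -10.3  70. ]
rim_middle 0.72 [256. 196.] [559.9 -43.5  70. ]
rim_middle 0.19 [341. 194.] [ 582.7 -129.2   70. ]
rim_right 0.87 [285. 193.] [569.6 -72.6  70. ]
key_top 0.69 [339. 198.] [ 578.4 -127.9   72. ]
```

View pics/w1.png

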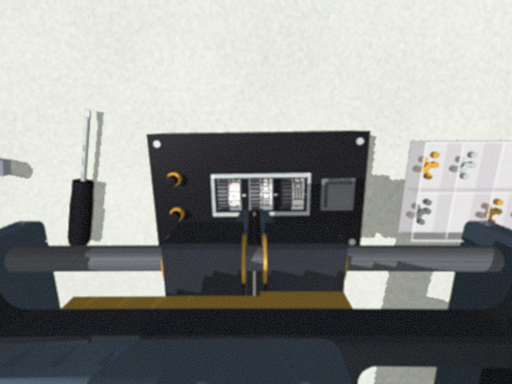

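Call:
arm_command(
  motion=[
    {"offset": [-0.02, 0, 0.038], "spin": -0.014},
    {"offset": [-0.02, 0, 0.038], "spin": 0},
    {"offset": [0, 0, 0], "spin": 0},
  ],
)

```text
time_s: 3.25
ee_pos: [517.0, -54.8, 114.1]
ee_rot: [-179.9, 0.4, 13.7]
force: [-0.1, -0.4, -0.2]
gripper_width: 0.7
gripper_force: 0.0
```

```bash
python3 look.py w2; python3 -c "
import cv2;i=cv2.imread('pics/w2.png')[60:260,120:420];cv2.imwrite('pics/w2c.png',cv2.resize(i,None,fx=2.66,fy=2.66,interpolation=2))"
```

```text
3.3 [520.1 -54.8 116.1] [-1.7999e+02  4.0000e-02  1.3690e+01] [ 1.24 -0.43  0.77] 0.654370364648617
rim_left 0.78 [207. 163.] [549.8 -11.   70. ]
rim_middle 0.78 [249. 160.] [559.2 -40.2  70. ]
rim_middle 0.69 [ 32. 144.] [533.8 112.3  70. ]
rim_right 0.65 [297. 159.] [568.4 -73.9  70. ]
key_top 0.8 [375. 160.] [ 580.6 -128.    72. ]
```

View pics/w2c.png

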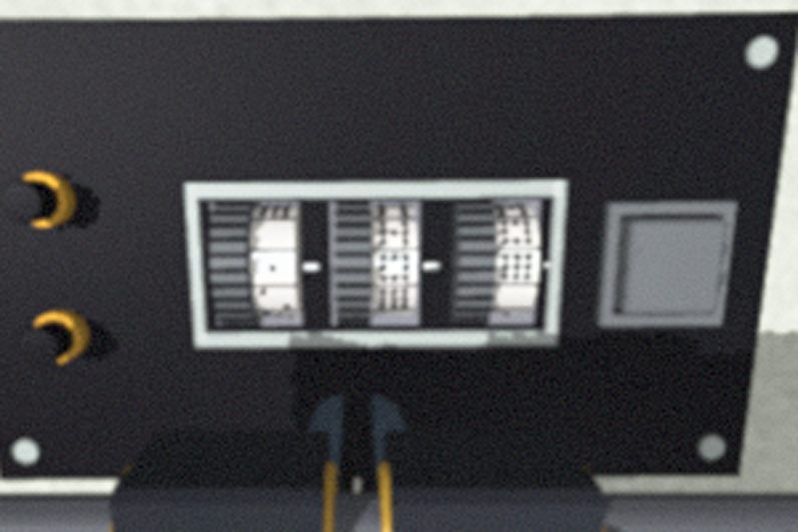

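```bash
python3 -c "
import cv2;i=cv2.imread('pics/w2.png')[128:192,190:335];cv2.imwrite('pics/w2d.png',cv2.resize(i,None,fx=5.5,fy=5.5,interpolation=2))"
```

```text
(no output)
```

View pics/w2d.png

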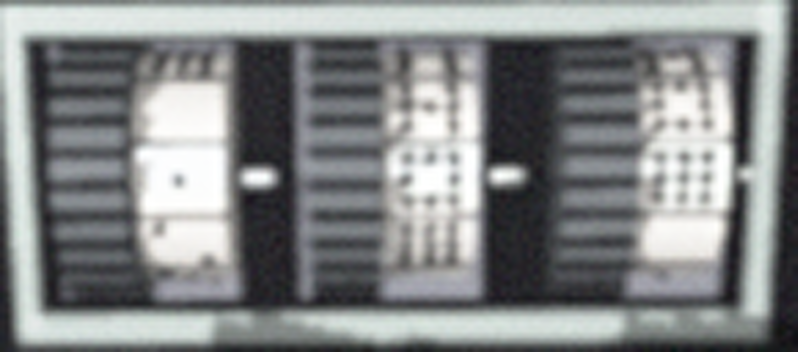

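Call:
arm_command(
  motion=[
    {"offset": [0.017, -0.0167, 0.01], "spin": -0.004},
    {"offset": [0.0169, -0.0167, 0.01], "spin": 0},
    {"offset": [0, 0, 0.004], "spin": 0},
    {"offset": [0, 0, 0], "spin": 0},
  ],
)

```text
time_s: 4.0
ee_pos: [545.7, -13.7, 92.3]
ee_rot: [180.0, -0.0, 14.0]
force: [-0.6, 0.8, 0.7]
gripper_width: 0.2
gripper_force: 0.0
```

Run:
```python
from h import *
s=env.state(); print(s["time_s"],s["ee_pos"].round(2),s["ee_rot"].round(2),s["force"].round(2))
c=cam("side"); im,d=env.grab_frame("side"); u=proj(c,s["ee_pos"]-[0,0,14]); print(u); u=u.astype(int)
cv2.imwrite("pics/s1.png",cv2.resize(im[u[1]-55:u[1]+45,u[0]-65:u[0]+65],None,fx=6,fy=6,interpolation=2))
c=cam("top"); im,d=env.grab_frame("top")
# panel/frame height profile along box x through between left drum and middle rim
ct,st=np.cos(np.radians(14)),np.sin(np.radians(14)); M=np.array([559.1,-41.7])
for by in(-30-19,-30-24):
  for bx in range(-40,41,4):
    q=M+np.array([ct*bx-st*(by-4),st*bx+ct*(by-4)]); uv=proj(c,[*q,66]); dd=d[int(round(uv[1])),int(round(uv[0]))]
    print(by,bx,(c[2]+c[1]@ray(c[0],uv)*dd)[2].round(1),end="; ")
```

```text
4.0 [545.69 -13.68  92.28] [ 1.7997e+02 -1.0000e-02  1.4050e+01] [-0.55  0.77  0.65]
[294.17814779 171.80507867]
-49 -40 59.8; -49 -36 61.6; -49 -32 171.7; -49 -28 174.5; -49 -24 410.2; -49 -20 421.3; -49 -16 427.9; -49 -12 431.9; -49 -8 433.8; -49 -4 437.7; -49 0 440.1; -49 4 440.3; -49 8 442.3; -49 12 445.5; -49 16 444.9; -49 20 447.6; -49 24 449.0; -49 28 448.0; -49 32 450.5; -49 36 451.5; -49 40 452.2; -54 -40 62.8; -54 -36 61.1; -54 -32 174.0; -54 -28 174.5; -54 -24 419.5; -54 -20 425.2; -54 -16 429.2; -54 -12 431.9; -54 -8 435.4; -54 -4 437.5; -54 0 439.7; -54 4 440.7; -54 8 444.6; -54 12 444.9; -54 16 445.2; -54 20 447.3; -54 24 446.8; -54 28 448.3; -54 32 449.6; -54 36 449.5; -54 40 451.9;
```

View pics/s1.png

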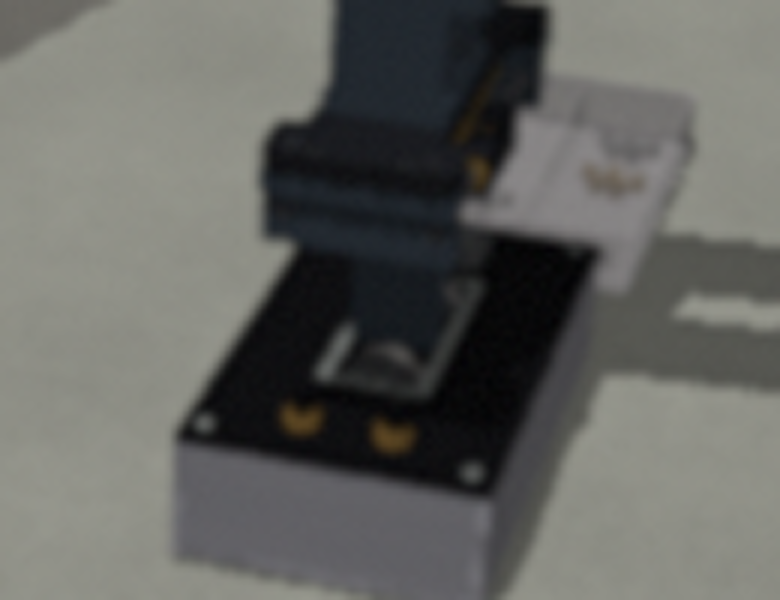

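The side crop shows the flat, full-width fingertip (400,330) right above the left wheel (390,360), with a low frame; good to press.

Call:
arm_command(
  motion=[
    {"offset": [0, 0, 0.004], "spin": 0},
    {"offset": [0, 0, 0.003], "spin": 0},
    {"offset": [0, 0, 0], "spin": 0},
  ],
)

```text
time_s: 4.47
ee_pos: [545.2, -13.6, 84.6]
ee_rot: [-180.0, 0.0, 14.0]
force: [-0.1, 0.7, -0.5]
gripper_width: 0.4
gripper_force: 0.0
```

Call:
arm_command(
  motion=[
    {"offset": [0, 0, 0.001], "spin": 0},
    {"offset": [0, 0, 0], "spin": 0},
  ],
)

```text
time_s: 4.72
ee_pos: [545.7, -13.5, 84.3]
ee_rot: [180.0, -0.0, 14.0]
force: [-1.2, 0.0, 3.5]
gripper_width: 0.5
gripper_force: 1.1
```

Call:
arm_command(
  motion=[
    {"offset": [0, 0, 0.0005], "spin": 0},
    {"offset": [0, 0, 0], "spin": 0},
  ],
)

```text
time_s: 4.97
ee_pos: [545.7, -13.5, 83.9]
ee_rot: [180.0, -0.0, 14.0]
force: [-1.3, -0.2, 5.1]
gripper_width: 0.2
gripper_force: 2.6
```

Call:
arm_command(
  motion=[
    {"offset": [0, 0, 0.0005], "spin": 0},
    {"offset": [0, 0, 0], "spin": 0},
  ],
)

```text
time_s: 5.22
ee_pos: [545.8, -13.5, 83.7]
ee_rot: [180.0, -0.0, 14.0]
force: [-1.4, 0.6, 6.4]
gripper_width: 0.3
gripper_force: 3.4
```

Call:
arm_command(
  motion=[
    {"offset": [0, 0, 0.001], "spin": 0},
    {"offset": [0, 0, 0.0003], "spin": 0},
    {"offset": [0, 0, 0], "spin": 0},
  ],
)

```text
time_s: 5.6
ee_pos: [546.0, -13.4, 83.1]
ee_rot: [180.0, -0.1, 14.0]
force: [-2.8, -1.3, 9.9]
gripper_width: 0.5
gripper_force: 5.4
```

Call:
arm_command(
  motion=[
    {"offset": [0.003, 0, 0], "spin": 0},
    {"offset": [0.003, 0, 0], "spin": 0},
    {"offset": [0.003, 0, 0], "spin": 0},
    {"offset": [0.003, 0, 0], "spin": 0},
  ],
)

```text
time_s: 6.1
ee_pos: [558.1, -10.4, 83.2]
ee_rot: [180.0, -0.1, 14.0]
force: [-3.5, -1.2, 11.0]
gripper_width: 0.4
gripper_force: 5.3
```

Call:
arm_command(
  motion=[
    {"offset": [0, 0, -0.006], "spin": 0},
    {"offset": [-0.0065, 0, 0], "spin": 0},
    {"offset": [-0.0065, 0, 0], "spin": 0},
    {"offset": [0, 0, 0], "spin": 0},
  ],
)

```text
time_s: 6.6
ee_pos: [543.5, -13.8, 87.2]
ee_rot: [-180.0, 0.1, 14.0]
force: [0.3, -0.6, 0.7]
gripper_width: 0.2
gripper_force: 0.0
```

Call:
arm_command(
  motion=[
    {"offset": [0, 0, 0.003], "spin": 0},
    {"offset": [0, 0, 0.0015], "spin": 0},
    {"offset": [0, 0, 0.001], "spin": 0},
    {"offset": [0, 0, 0.0005], "spin": 0},
    {"offset": [0, 0, 0], "spin": 0},
  ],
)

```text
time_s: 7.22
ee_pos: [545.1, -13.7, 83.1]
ee_rot: [180.0, -0.1, 14.0]
force: [-2.6, -0.5, 10.7]
gripper_width: 0.7
gripper_force: 5.4
```

Call:
arm_command(
  motion=[
    {"offset": [0.003, 0, 0], "spin": 0},
    {"offset": [0.003, 0, 0], "spin": 0},
    {"offset": [0.003, 0, 0], "spin": 0},
    {"offset": [0.003, 0, 0], "spin": 0},
  ],
)

```text
time_s: 7.72
ee_pos: [557.2, -10.6, 83.2]
ee_rot: [180.0, -0.1, 14.0]
force: [-3.7, -0.2, 10.0]
gripper_width: 0.6
gripper_force: 5.2
```

Call:
arm_command(
  motion=[
    {"offset": [0, 0, -0.015], "spin": 0},
    {"offset": [-0.024, 0, -0.015], "spin": 0},
    {"offset": [-0.024, 0, 0], "spin": 0},
    {"offset": [0, 0, 0], "spin": 0},
  ],
)

```text
time_s: 8.22
ee_pos: [508.5, -22.6, 112.0]
ee_rot: [-180.0, 0.0, 14.0]
force: [0.2, -0.2, 0.3]
gripper_width: 0.1
gripper_force: 0.0
```

```bash
cat > dots.py <<'E'
from h import *
import sys
c=cam("wrist"); im,d=env.grab_frame("wrist"); s=env.state(); print(s["time_s"],s["ee_pos"].round(1),s["ee_rot"].round(2),s["force"].round(2))
ct,st=np.cos(np.radians(14)),np.sin(np.radians(14)); M=np.array([559.1,-41.7])
uv=np.array([proj(c,[*(M+[ct*a-st*b,st*a+ct*b]),70]) for a,b in((24,50),(24,-65),(-24,-65),(-24,50))],np.float32)
H=cv2.getPerspectiveTransform(uv,np.float32([[0,0],[770,0],[770,320],[0,320]]))
cv2.imwrite(f"pics/{sys.argv[1]}.png",cv2.warpPerspective(im,H,(770,320),flags=cv2.INTER_CUBIC))
E
python3 dots.py d1
```

```text
8.275 [509.9 -22.4 112. ] [ 1.7998e+02 -6.0000e-02  1.4000e+01] [0.06 0.22 0.31]
```

View pics/d1.png

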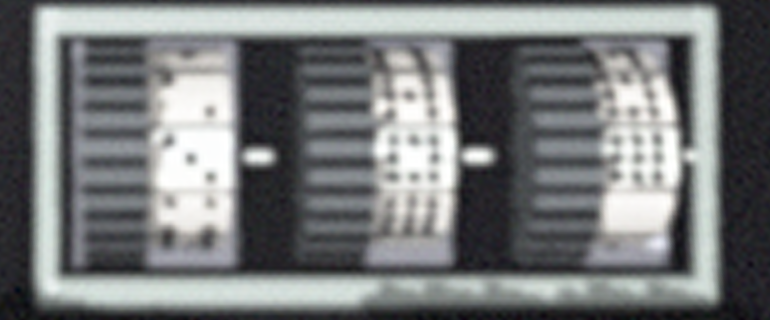

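Left wheel now shows 3 dots, centred on its line; middle is 8, right 9. Next is the middle wheel, three steps toward −x.

Call:
arm_command(
  motion=[
    {"offset": [0.025, 0.0173, 0.008], "spin": 0},
    {"offset": [0.0246, 0.0173, 0.008], "spin": 0},
    {"offset": [0, 0, 0.007], "spin": 0},
    {"offset": [0, 0, 0], "spin": 0},
  ],
)

```text
time_s: 8.78
ee_pos: [565.3, -43.6, 87.5]
ee_rot: [-179.9, 0.2, 14.0]
force: [-0.2, 0.6, -0.4]
gripper_width: 0.2
gripper_force: 0.0
```

Call:
arm_command(
  motion=[
    {"offset": [0, 0, 0.003], "spin": 0},
    {"offset": [0, 0, 0.0015], "spin": 0},
    {"offset": [0, 0, 0.001], "spin": 0},
    {"offset": [0, 0, 0.0005], "spin": 0},
    {"offset": [0, 0, 0], "spin": 0},
  ],
)

```text
time_s: 9.4
ee_pos: [566.0, -43.7, 83.7]
ee_rot: [-180.0, -0.0, 14.0]
force: [-2.1, 0.9, 7.4]
gripper_width: 0.5
gripper_force: 3.2
```

Call:
arm_command(
  motion=[
    {"offset": [0, 0, 0.001], "spin": 0},
    {"offset": [0, 0, 0], "spin": 0},
  ],
)

```text
time_s: 9.65
ee_pos: [566.2, -43.6, 83.3]
ee_rot: [-180.0, -0.1, 14.0]
force: [-2.7, 0.7, 9.4]
gripper_width: 0.5
gripper_force: 4.8
```

Call:
arm_command(
  motion=[
    {"offset": [-0.003, 0, 0.0003], "spin": 0},
    {"offset": [-0.003, 0, 0], "spin": 0},
    {"offset": [-0.003, 0, 0], "spin": 0},
    {"offset": [-0.003, 0, 0], "spin": 0},
  ],
)

```text
time_s: 10.15
ee_pos: [556.2, -46.5, 83.4]
ee_rot: [179.9, -0.3, 14.0]
force: [-1.4, 0.9, 8.8]
gripper_width: 0.4
gripper_force: 4.6
```

Call:
arm_command(
  motion=[
    {"offset": [0, 0, -0.007], "spin": 0},
    {"offset": [0.006, 0, 0], "spin": 0},
    {"offset": [0.006, 0, 0], "spin": 0},
    {"offset": [0, 0, 0], "spin": 0},
  ],
)

```text
time_s: 10.65
ee_pos: [566.7, -43.8, 87.9]
ee_rot: [-180.0, 0.0, 14.0]
force: [-0.5, 0.4, -0.3]
gripper_width: 0.4
gripper_force: 0.0
```

Call:
arm_command(
  motion=[
    {"offset": [0, 0, 0.003], "spin": 0},
    {"offset": [0, 0, 0.002], "spin": 0},
    {"offset": [0, 0, 0.001], "spin": 0},
    {"offset": [0, 0, 0.001], "spin": 0},
    {"offset": [0, 0, 0], "spin": 0},
  ],
)

```text
time_s: 11.28
ee_pos: [566.3, -43.9, 83.0]
ee_rot: [180.0, -0.1, 14.0]
force: [-3.3, 1.3, 11.8]
gripper_width: 0.1
gripper_force: 5.7
```

Call:
arm_command(
  motion=[
    {"offset": [-0.003, 0, -0.0003], "spin": 0},
    {"offset": [-0.003, 0, 0], "spin": 0},
    {"offset": [-0.003, 0, 0], "spin": 0},
    {"offset": [-0.003, 0, 0], "spin": 0},
    {"offset": [0, 0, 0], "spin": 0},
  ],
)

```text
time_s: 11.9
ee_pos: [554.4, -46.9, 83.1]
ee_rot: [180.0, -0.0, 14.0]
force: [-4.0, -0.4, 10.2]
gripper_width: 0.2
gripper_force: 5.3
```

Call:
arm_command(
  motion=[
    {"offset": [0, 0, -0.007], "spin": 0},
    {"offset": [0.006, 0, 0], "spin": 0},
    {"offset": [0.006, 0, 0], "spin": 0},
    {"offset": [0, 0, 0], "spin": 0},
  ],
)

```text
time_s: 12.4
ee_pos: [566.6, -43.8, 88.2]
ee_rot: [-180.0, 0.0, 14.0]
force: [0.5, 0.1, -0.7]
gripper_width: 0.3
gripper_force: 0.0
```

Call:
arm_command(
  motion=[
    {"offset": [0, 0, 0.003], "spin": 0},
    {"offset": [0, 0, 0.002], "spin": 0},
    {"offset": [0, 0, 0.001], "spin": 0},
    {"offset": [0, 0, 0.001], "spin": 0},
    {"offset": [0, 0, 0], "spin": 0},
  ],
)

```text
time_s: 13.02
ee_pos: [566.2, -43.9, 83.2]
ee_rot: [180.0, -0.1, 14.0]
force: [-2.1, -0.1, 11.5]
gripper_width: 0.7
gripper_force: 5.2
```

Call:
arm_command(
  motion=[
    {"offset": [-0.003, 0, 0], "spin": 0},
    {"offset": [-0.003, 0, 0], "spin": 0},
    {"offset": [-0.003, 0, 0], "spin": 0},
    {"offset": [-0.003, 0, 0], "spin": 0},
    {"offset": [0, 0, 0], "spin": 0},
  ],
)

```text
time_s: 13.65
ee_pos: [554.3, -47.1, 83.1]
ee_rot: [180.0, -0.0, 14.0]
force: [-4.5, 0.4, 10.3]
gripper_width: 0.4
gripper_force: 5.4
```

Call:
arm_command(
  motion=[
    {"offset": [0, 0, -0.015], "spin": 0},
    {"offset": [-0.02, 0, -0.014], "spin": 0},
    {"offset": [-0.02, 0, 0], "spin": 0},
    {"offset": [0, 0, 0], "spin": 0},
  ],
)

```text
time_s: 14.15
ee_pos: [514.8, -56.7, 111.0]
ee_rot: [-180.0, 0.0, 14.0]
force: [-0.3, 0.7, -0.2]
gripper_width: 0.2
gripper_force: 0.0
```

```bash
python3 dots.py d2
```

```text
14.2 [516.  -56.6 111. ] [ 1.7998e+02 -6.0000e-02  1.4000e+01] [ 0.06 -0.28 -0.39]
```

View pics/d2.png

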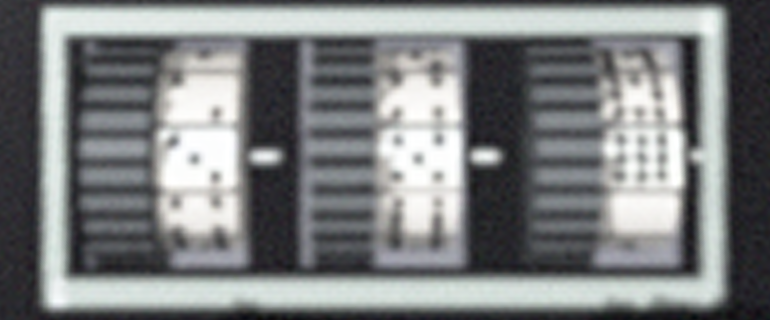

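Now 3-5-9, the middle wheel centred. Next the right wheel, two steps toward +x.

Call:
arm_command(
  motion=[
    {"offset": [0.0195, 0.017, 0.008], "spin": 0},
    {"offset": [0.0195, 0.017, 0.008], "spin": 0},
    {"offset": [0, 0, 0.006], "spin": 0},
    {"offset": [0, 0, 0], "spin": 0},
  ],
)

```text
time_s: 14.7
ee_pos: [561.0, -79.6, 87.7]
ee_rot: [-179.9, 0.1, 14.0]
force: [-0.1, 0.2, -0.8]
gripper_width: 0.2
gripper_force: 0.0
```

Call:
arm_command(
  motion=[
    {"offset": [0, 0, 0.003], "spin": 0},
    {"offset": [0, 0, 0.002], "spin": 0},
    {"offset": [0, 0, 0.001], "spin": 0},
    {"offset": [0, 0, 0.0005], "spin": 0},
    {"offset": [0, 0, 0], "spin": 0},
  ],
)

```text
time_s: 15.32
ee_pos: [561.7, -79.7, 83.6]
ee_rot: [-180.0, -0.1, 14.0]
force: [-2.5, 0.5, 7.4]
gripper_width: 0.5
gripper_force: 3.8
```

Call:
arm_command(
  motion=[
    {"offset": [0, 0, 0.001], "spin": 0},
    {"offset": [0, 0, 0], "spin": 0},
  ],
)

```text
time_s: 15.58
ee_pos: [561.9, -79.7, 83.1]
ee_rot: [180.0, -0.1, 14.0]
force: [-3.6, 1.6, 10.7]
gripper_width: 0.4
gripper_force: 5.4
```

Call:
arm_command(
  motion=[
    {"offset": [0.003, 0, 0], "spin": 0},
    {"offset": [0.003, 0, 0], "spin": 0},
    {"offset": [0.003, 0, 0], "spin": 0},
    {"offset": [0.003, 0, 0], "spin": 0},
    {"offset": [0, 0, 0], "spin": 0},
  ],
)

```text
time_s: 16.2
ee_pos: [573.9, -76.7, 83.2]
ee_rot: [180.0, -0.1, 14.0]
force: [-2.0, 1.3, 9.5]
gripper_width: 0.6
gripper_force: 5.2
```

Call:
arm_command(
  motion=[
    {"offset": [0, 0, -0.007], "spin": 0},
    {"offset": [-0.006, 0, 0], "spin": 0},
    {"offset": [-0.006, 0, 0], "spin": 0},
    {"offset": [0, 0, 0], "spin": 0},
  ],
)

```text
time_s: 16.7
ee_pos: [560.8, -80.2, 87.7]
ee_rot: [-180.0, 0.1, 14.0]
force: [0.5, 0.7, -0.2]
gripper_width: 0.3
gripper_force: 0.0
```

Call:
arm_command(
  motion=[
    {"offset": [0, 0, 0.003], "spin": 0},
    {"offset": [0, 0, 0.002], "spin": 0},
    {"offset": [0, 0, 0.001], "spin": 0},
    {"offset": [0, 0, 0.001], "spin": 0},
    {"offset": [0, 0, 0], "spin": 0},
  ],
)

```text
time_s: 17.32
ee_pos: [562.3, -80.1, 82.9]
ee_rot: [180.0, -0.1, 14.0]
force: [-4.1, 0.5, 12.2]
gripper_width: 0.4
gripper_force: 6.0
```

Call:
arm_command(
  motion=[
    {"offset": [0.003, 0, 0], "spin": 0},
    {"offset": [0.003, 0, 0], "spin": 0},
    {"offset": [0.003, 0, 0], "spin": 0},
    {"offset": [0.003, 0, 0], "spin": 0},
    {"offset": [0, 0, 0], "spin": 0},
  ],
)

```text
time_s: 17.95
ee_pos: [574.4, -77.1, 83.0]
ee_rot: [180.0, -0.1, 14.0]
force: [-1.6, 1.2, 11.2]
gripper_width: 0.2
gripper_force: 5.9
```

Call:
arm_command(
  motion=[
    {"offset": [0, 0, -0.015], "spin": 0},
    {"offset": [-0.025, 0, -0.014], "spin": 0},
    {"offset": [-0.025, 0, 0], "spin": 0},
    {"offset": [0, 0, 0], "spin": 0},
  ],
)

```text
time_s: 18.45
ee_pos: [523.7, -89.5, 110.4]
ee_rot: [-180.0, 0.0, 14.0]
force: [0.2, 0.1, 0.3]
gripper_width: 0.4
gripper_force: 0.0
```

```bash
python3 dots.py d3; python3 look.py w3
```

```text
18.5 [525.  -89.4 110.5] [ 1.7998e+02 -5.0000e-02  1.3990e+01] [ 0.21 -0.29  0.21]
18.55 [525.7 -89.4 110.4] [ 1.7997e+02 -7.0000e-02  1.4010e+01] [0.03 0.38 0.05] 0.6231320224414417
rim_left 0.81 [157. 166.] [547.5 -11.7  70. ]
rim_middle 0.87 [203. 161.] [559.3 -42.7  70. ]
rim_middle 0.7 [253. 156.] [571.4 -76.6  70. ]
rim_right 0.6 [248. 159.] [568.6 -73.4  70. ]
key_top 0.83 [325. 160.] [ 581.  -126.7   72. ]
```

View pics/d3.png

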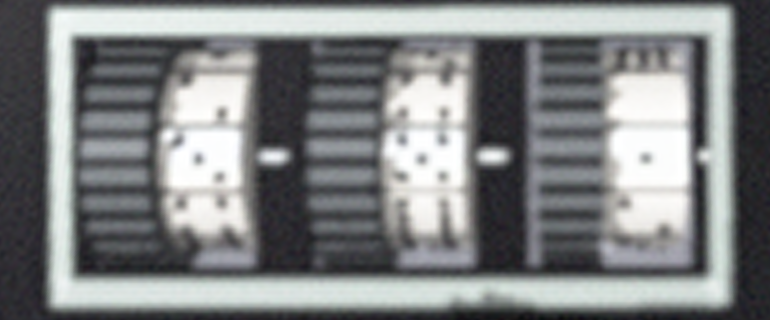

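Wheels read 3-5-1, all centred on their lines. Now the key.

Call:
arm_command(
  motion=[
    {"offset": [0.0221, 0.0246, 0.005], "spin": 0},
    {"offset": [0.0221, 0.0247, 0.008], "spin": 0},
    {"offset": [0, 0, 0.007], "spin": 0},
    {"offset": [0, 0, 0], "spin": 0},
  ],
)

```text
time_s: 19.25
ee_pos: [578.7, -125.9, 88.9]
ee_rot: [-179.9, 0.2, 14.0]
force: [-0.6, -0.2, -0.8]
gripper_width: 0.6
gripper_force: 0.0
```

Call:
arm_command(
  motion=[
    {"offset": [0, 0, 0.003], "spin": 0},
    {"offset": [0, 0, 0.002], "spin": 0},
    {"offset": [0, 0, 0.002], "spin": 0},
    {"offset": [0, 0, 0.002], "spin": 0},
    {"offset": [0, 0, 0], "spin": 0},
  ],
)

```text
time_s: 19.88
ee_pos: [579.3, -126.0, 81.3]
ee_rot: [-180.0, 0.0, 14.0]
force: [-2.6, 2.6, 4.1]
gripper_width: 0.3
gripper_force: 2.1
```

Call:
arm_command(
  motion=[
    {"offset": [0, 0, 0.001], "spin": 0},
    {"offset": [0, 0, 0.001], "spin": 0},
    {"offset": [0, 0, 0], "spin": 0},
  ],
)

```text
time_s: 20.25
ee_pos: [579.4, -126.0, 81.1]
ee_rot: [-180.0, -0.0, 14.0]
force: [-5.2, 3.4, 15.4]
gripper_width: 0.4
gripper_force: 7.4
```

Key is at its stop (z 81.1, force jumped to 15 N). Release and back off.

Call:
arm_command(
  motion=[
    {"offset": [0, 0, -0.01], "spin": 0},
    {"offset": [0, 0, -0.025], "spin": 0},
    {"offset": [-0.03, -0.01, 0], "spin": 0},
    {"offset": [-0.03, -0.01, 0], "spin": 0},
    {"offset": [0, 0, 0], "spin": 0},
  ],
)

```text
time_s: 20.88
ee_pos: [515.0, -121.7, 114.0]
ee_rot: [180.0, 0.1, 14.0]
force: [0.1, -0.7, 1.1]
gripper_width: 0.2
gripper_force: 0.0
```

```bash
python3 dots.py d4
python3 - <<'E'
from h import *
c=cam("wrist"); im,d=env.grab_frame("wrist")
for p in ([580.5,-126.5,72],[567,-142,62],[594,-108,62],[602,-121,62]):
    uv=proj(c,p); dd=np.median(d[int(uv[1])-2:int(uv[1])+3,int(uv[0])-2:int(uv[0])+3]); print((c[2]+c[1]@ray(c[0],uv)*dd).round(1))
E
```

```text
20.925 [ 516.8 -122.   114.3] [ 1.7993e+02 -7.0000e-02  1.4010e+01] [ 0.95 -0.3   0.4 ]
[ 580.5 -126.4   72.8]
[ 567.4 -141.1   67. ]
[ 593.9 -108.    63.3]
[ 601.9 -120.9   63. ]
```

View pics/d4.png

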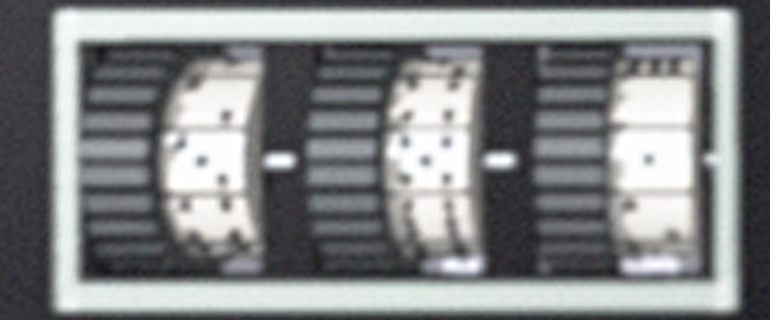

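```bash
python3 -c "
from workcell import env
print(env.job_done())"
```

```text
the job is handed in; nothing more can be done
None
```

The wheels read 3-5-1 in the last close-up. The connect key was pressed to its stop, about 4.9 mm of its 5 mm, and came back up. Wheel force readings stayed at about 12 N or less, the bystanders were not touched, and the job was handed in at about 21 s; no verdict was returned.

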